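# Right the tipped wax bottle, then hold the glue bottle slanted over the mortise

### The job

In the bottle rack the wax bottle has tipped over and leans on the glue bottle: stand it upright again on the rack floor between the dowel rails and let go of it. Then draw the glue bottle, which is stored nozzle down, up out of its bored block and hold it over the mortise in the pine stile, slanted about 45 degrees with the nozzle lowest and its tip about 2 cm above the opening, never touching the wood. Finish like that, with the gripper still holding the bottle up, and leave everything else standing and lying where it is.

Things in the scene. Friction and masses are not known exactly. Their poses are not given: they have to be found in the camera images.
- rack: fixed bottle rack of ply and pine, 86 mm wide (x), 262 mm long (y +44 to -218 mm); origin on the worktop under the socket's axis. Floor top z = 12 mm. Round the origin a bored block (86 x 84 mm, z 46 to 90 mm); from it the lane runs along -y to an end board (inner face y = -206 mm, top z 90 mm), 60 mm clear between dowel rails (8 mm thick, axes x = +-34 mm, tops z = 66 mm)
- rack_socket (a point): centre of the mouth of the block's socket, 90 mm above the worktop, axes as the rack's. The bore is 64.8 mm wide and 24 mm deep, with a 40 mm hole under it for the nozzle
- glue: the wood glue bottle, origin at the centre of its base, z from base to nozzle: round body 61 mm in diameter and 162 mm long, then a slim cone nozzle, 209 mm over all, 0.2 to 0.4 kg, rigid. It starts nozzle down in the socket, base upwards 228 mm above the worktop, 138 mm of the body showing above the block
- glue_mid (a point): point on the glue bottle's axis, 81 mm from its base and 128 mm from the nozzle tip, about its centre of mass; its z axis points from base to nozzle (down while stored)
- glue_tip (a point): tip of the glue bottle's nozzle, on the axis; same axes as glue_mid. 19 mm above the worktop while stored, so the bottle must rise 71 mm for the tip to leave the block
- wax: the white wax bottle, origin at the centre of its base, z from base to cap: round body 54 mm in diameter and 140 mm long, then a screw cap, 163 mm over all, 0.2 to 0.4 kg; grasp the body. It starts in the lane, tipped about 30 degrees towards the rack's +y, the rim of its shoulder resting on the glue bottle, the edge of its base on the rack floor 101 mm from the socket axis
- wax_mid (a point): point on the wax bottle's axis, 81.5 mm from its base; z from base to cap. When it stands on the rack floor this point is 93.5 mm above the worktop; turned up about the edge it stands on, it comes about 128 mm from the socket axis along the rack's -y
- dropper_1_mid (a point): small slim bottle with a round cap, 28 mm in diameter, 99 mm tall; this point half-way up its axis, z along the axis. It stands in the lane next to the end board, beside dropper_2; leave it standing
- dropper_2_mid (a point): as dropper_1, standing beside it across the lane; leave it standing
- stile: pine frame stile lying flat, loose, 200 mm long (its x), 68 mm wide, 32 mm thick, origin at the centre of its underside; it carries the mortise
- mortise (a point): centre of the mortise's mouth on the stile's upper face, 32 mm above the worktop, 50 mm from the stile's middle towards its -x end, the end nearer the robot; x along the stile, z up. The opening is 60 mm along x and 22 mm along y, 20 mm deep
- tenon_rail: the mating pine rail with a tenon, 68 mm wide, 32 mm thick, about 172 mm long, lying on the worktop; leave it; origin at its underside
- spray: lubricant can, 66 mm in diameter, 205 mm tall, standing; leave it; origin at its underside
- plane: small block plane, 160 x 44 x 50 mm; leave it; origin at its underside
Mind the look-alikes: they are no part of the job. Leave any pink or red look-alike of the part that bears dropper_1_mid alone.

How it is judged (in metres and radians):
On the way, in this order (a step that is already met when the one before it is completed fails the run):
1. the wax bottle stands upright on the rack floor in its lane, released, while the glue bottle is still in its block (angle between wax_mid's own z axis and vertical below 0.12 rad and x of wax_mid in the frame of rack_socket between -0.02 and 0.02 m and y of wax_mid in the frame of rack_socket between -0.19 and -0.06 m and z of wax_mid in the frame of rack_socket between -0.01 and 0.015 m and contact force between the fingers and wax below 0.1 N and z of glue_tip in the frame of rack_socket below -0.055 m), for 0.3 s.
2. the glue bottle has been drawn right out of the block, nozzle and all, the wax bottle still standing (z of glue_tip in the frame of rack_socket above 0.01 m and angle between wax_mid's own z axis and vertical below 0.12 rad), for 0.1 s.
At the end, for the whole second after the job is handed in: Gripper alone holds the glue bottle at rest, nozzle lowest, axis 30-60 deg from vertical, tip 3-45 mm above the stile and over the mortise (35 mm along, 15 mm across from its centre); stile within 20 mm of its start; wax bottle upright (7 deg), released, in the lane; droppers standing (x of glue_tip in the frame of mortise between -0.035 and 0.035 m and y of glue_tip in the frame of mortise between -0.015 and 0.015 m and z of glue_tip in the frame of mortise between 0.003 and 0.045 m and angle between glue_tip's own z axis and vertical between 2.09 and 2.62 rad and contact force between the fingers and glue above 1 N and contact force between glue and stile below 0.1 N and contact force between glue and rack below 0.1 N and contact force between each of glue, the fingers and wax below 0.1 N and distance of mortise from where it was at the start of the episode below 0.02 m and linear speed of glue below 0.03 m/s and angular speed of glue below 0.15 rad/s and angle between each of wax_mid, dropper_1_mid, dropper_2_mid's own z axis and vertical below 0.12 rad and x of wax_mid in the frame of rack_socket between -0.02 and 0.02 m and y of wax_mid in the frame of rack_socket between -0.19 and -0.06 m and z of wax_mid in the frame of rack_socket between -0.01 and 0.015 m); the arm keeps its last pose, push and grip.
It fails at once if a dropper bottle or the spray can is knocked over (angle between any of dropper_1_mid, dropper_2_mid, spray's own z axis and vertical above 0.4 rad).
It fails at once if the tenoned rail, the plane, the can or the stile is shifted by more than 3 cm (distance of any of tenon_rail, plane, spray, stile from where it was at the start of the episode above 0.03 m).
It fails at once if the glue bottle touches the stile (contact force between glue and stile above 0.5 N).
It also fails if it takes over 42 s, if anything falls off the work surface, if the arm or the gripper's body presses on something with over 40 N, if the wrist force passes 120 N, or if a joint passes its speed limit or range.

### The arm

A 6-joint arm with a two-finger parallel gripper is mounted at the origin on a cart in front of the work surface, level with it; the furniture and walls round the work are solid. World frame = base frame: x ahead of the robot, y to its left, z up, the work surface at z = 0. Lengths are in m, angles in degrees, forces in N, time in s.
With the tool pointing down it reaches from about 0.4 to 0.825 m from the base axis. Payload 7 kg.
Tool frame: the origin (TCP) lies midway between the tips of the shut fingers; the grasp point (between the pads) lies 19 mm behind it; z points along the fingers, y is the line along which they close (so a half turn about z gives the same grasp; the last joint's range is limited). The gripper opens to 88 mm and grips with 3 to 60 N. Pads are 19 mm wide; open, the fingers measure 130 mm over their backs; the gripper's body (78 mm by 193 mm) begins 47 mm behind the grasp point.
Start: joints at [-59.124, 20.546, 0.682, 0, -70.136, -16.507], TCP at [0.167, -0.654, 0.198] pointing down, gripper open.
Joint ranges: [-176.03, 176.03], [-82.01, 121.73], [-58.28, 71.71], [-173.87, 95.51], [-174.79, -0.11], [-173.66, 173.66]. Speed limits (degrees/s): [136.94, 136.94, 172.46, 180, 180, 180].

### API

Orientations are given as [roll, pitch, yaw] about the fixed x, y, z axes, in that order (R = Rz(yaw) Ry(pitch) Rx(roll)).
In Python, from plant import r gives the robot as it stands. The module is installed in compiled form; this text tells all that it offers.
- The arm moves only by the tool play_rows, never from a script. Its argument "rows" is a list of rows, each an object with "slide": the shift along the tool's x, y, z as a fraction of full scale, a list of three; "delta_rot": the turn, a rotation vector about the tool's x, y, z as a fraction of full scale, a list of three; "fingers": the opening, from -1 (shut) to 1 (fully open). In form: [{"slide": [x, y, z], "delta_rot": [rx, ry, rz], "fingers": fingers}, ...]. A call has 1 to 8 rows; each row shifts and turns the commanded pose from where the row before left it, along the tool's axes as they then stand; what a row does not reach is not made up. Full scale, the value 1, is 0.15 m for a shift and 0.08 rad for a turn. A row lasts 1/8 s, in which the tool goes at most 62.5 mm and 10.7 degrees, less where a joint would pass 70% of its speed; a pose out of reach is approached as far as the arm can. A call with a number of a shift or a turn outside -1 to 1 is refused whole. A call with a gripper value outside its range is refused whole. The fingers move at their own pace and stop on an object; "squeeze" is the grip in N (left out, the last holds). Time passes only in rows, so rows that do not move let the fingers close. It gives the time, the measured TCP pose, the force, the opening and the grip force at its end, in the units of the state.
- r.get_state(): the state, without advancing time (a new reading comes with each control period).
- r.capture(name): name is "side" or "top" or "wrist"; returns a dict with "image" (400x640x3 uint8, blue, green, red), "fx", "fy", "cx", "cy" (pixels), "R" (3x3) and "t" (3): a world point X has camera coordinates R X + t; the wrist camera has in their place "T_tool_cam" (4x4, takes a point from camera to tool coordinates, whose origin is the TCP and whose axes are the flange's). Camera axes: x right, y down, z forward; pixel columns grow to the right and rows downward; lengths in m; the calibration is good to about 2 mm. The wrist camera is an equidistant fisheye: a pixel r from the principal point sees the ray r / f radians off the axis. A picture is of the moment at which its call begins: read the wrist's pose just before it. There is no depth.
- r.close_job(): hands the job in; it is judged then, once.
The state is a dict: "time_s": time; "joints": joint angles; "qd": joint speeds; "joint_torque": joint torques, N m; "tcp_pos": TCP position; "eef_rot": TCP orientation; "contact_force": force on the tool from outside, world axes, zero at the start; "moment": the same for the moment, N m; "gripper_width": finger opening in m; "gripper_force": force on a finger pad.
Only numpy, scipy, OpenCV 4.12 (cv2) and the standard library are available. Lean on these libraries where they do the work, as an engineer would, in place of code of your own. Each camera call takes 0.05 s, during which the arm holds its last target. There are 200 camera calls.

## Working session

There is one attempt and no reset: what is moved stays moved. The work goes in short steps, Python scripts to look and compute and a tool call to move; the robot and the scene stay as the last step left them, time stands still between calls to the robot, and variables do not carry over. Pictures are saved under pics/ and viewed, at most 12 in all, crops included, and the job is handed in when it is done.

Besides the shell and the picture viewer there is one more tool, called after "Emit:" by a JSON object that holds its "method" and its "body", one argument or row to a line. play_rows: Moves the arm, as the interface text tells. Shift numbers are shares of 0.15 m and turn numbers shares of 0.08 rad, none past 1 either way. Its arguments: {"type":"object","properties":{"rows":{"type":"array"},"squeeze":{"type":"number"}},"required":["rows"]}

```bash
mkdir -p pics
python3 - <<'E'
from plant import r
import cv2,pickle
print(r.get_state())
for n in("side","top"):
    c=r.capture(n); pickle.dump(c,open(n+'.pkl','wb')); cv2.imwrite(f'pics/{n}0.png',c['image'])
    print(n,c['fx'],c['fy'],c['cx'],c['cy'],c['R'],c['t'])
E
```

```text
{'time_s': 0.0, 'joints': array([-5.91255893e+01,  2.05915198e+01,  6.34133075e-01, -2.14457928e-02,
       -7.01365839e+01, -1.65078873e+01]), 'qd': array([-0.01911817, -0.07231285,  0.07031395, -0.14504592, -0.05854696,
        0.01519372]), 'joint_torque': array([ 1.90600549e-03, -5.82723534e+01,  2.93068510e+01,  6.99744433e+00,
        7.15629256e-03, -2.54959814e-04]), 'tcp_pos': array([ 0.16733682, -0.65336796,  0.19682034]), 'eef_rot': array([ 1.79904174e+02, -7.37485622e-03, -1.65640774e+02]), 'contact_force': array([-0.9681926 ,  0.04324432,  0.01344908]), 'moment': array([0.02429555, 0.02172774, 0.04915215]), 'gripper_force': 0.0, 'gripper_width': 0.08757990802872234}
side 379.33576148322067 379.33576148322067 318.25438001143004 204.57319093637417 [[ 0.99748791 -0.06851814  0.01797568]
 [-0.03084566 -0.64857472 -0.76052572]
 [ 0.06376838  0.75806075 -0.64905893]] [-0.61476422  0.0620457   1.08416331]
top 488.95940384618297 488.95940384618297 314.87779659783916 195.7191407660116 [[ 0.27310514 -0.96194011 -0.00920969]
 [-0.90966058 -0.25512438 -0.3277639 ]
 [ 0.31293963  0.09789169 -0.94471478]] [-0.28561004  0.57810164  1.38682667]
```

View pics/side0.png

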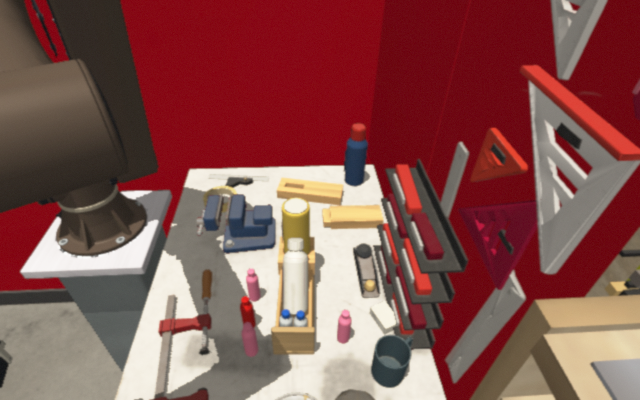

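View pics/top0.png

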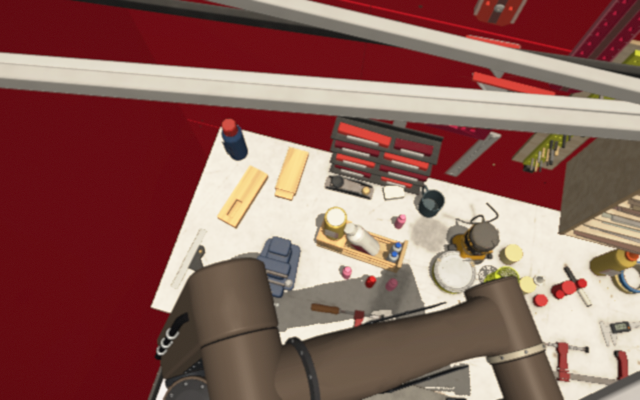

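Side view: glue base disc near (295,207), wax cap near (296,244), droppers (286,318)/(300,318), stile at (310,190). Top view: glue disc (336,217), wax (362,236), droppers (396,250), stile (243,195). I'll zoom in to get precise pixels.

```bash
cat > h.py <<'E'
import numpy as np,cv2,pickle
def load(n): return pickle.load(open(n+'.pkl','rb'))
def ray(c,u,v):
    d=np.array([(u-c['cx'])/c['fx'],(v-c['cy'])/c['fy'],1]); R=np.array(c['R']);t=np.array(c['t'])
    return -R.T@t,R.T@d
def onz(c,u,v,z):
    o,d=ray(c,u,v); return o+d*(z-o[2])/d[2]
def proj(c,X):
    p=np.array(c['R'])@np.array(X)+np.array(c['t']); return np.array([c['fx']*p[0]/p[2]+c['cx'],c['fy']*p[1]/p[2]+c['cy']])
def tri(c1,p1,c2,p2):
    o1,d1=ray(c1,*p1);o2,d2=ray(c2,*p2)
    s=np.linalg.lstsq(np.c_[d1,-d2],o2-o1,rcond=None)[0]
    a=o1+s[0]*d1;b=o2+s[1]*d2; return (a+b)/2,np.linalg.norm(a-b)
E
python3 - <<'E'
from h import *
s=load('side')['image'];t=load('top')['image']
a=cv2.resize(s[170:360,230:400],None,fx=3.1,fy=3.1,interpolation=cv2.INTER_CUBIC)
cv2.imwrite('pics/s1.png',a)
b=cv2.resize(t[140:275,210:410],None,fx=4,fy=4,interpolation=cv2.INTER_CUBIC)
cv2.imwrite('pics/t1.png',b)
E
```

```text
(no output)
```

View pics/s1.png

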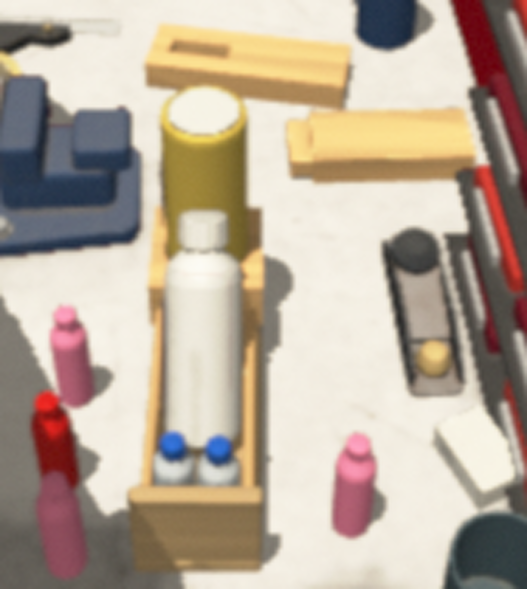

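View pics/t1.png

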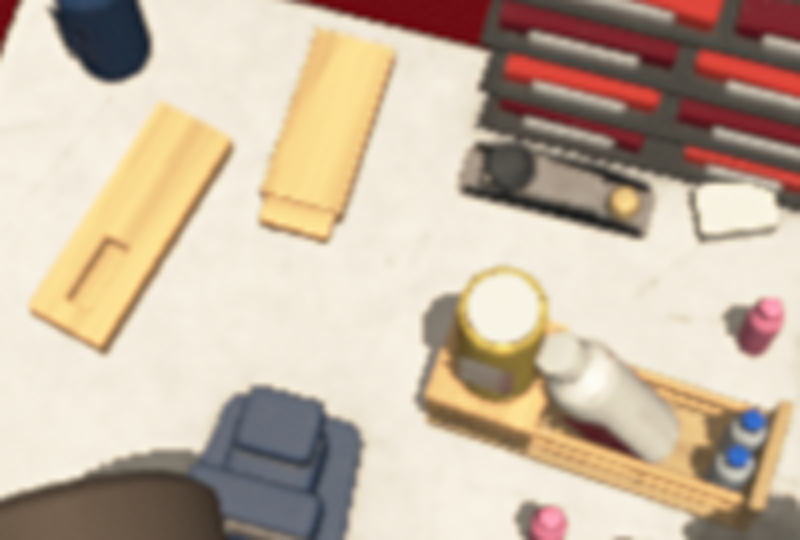

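Run:
```python
from h import *
S=load('side');T=load('top')
s=lambda x,y:(x/3.1+230-.35,y/3.1+170-.35); t=lambda x,y:(x/4+210-.4,y/4+140-.4)
np.set_printoptions(precision=4,suppress=True)
def both(n,a,b,z):
    p,q=s(*a),t(*b); X,e=tri(S,p,T,q); print(n,'tri',X,round(e,4),'side@z',onz(S,*p,z)[:2],'top@z',onz(T,*q,z)[:2])
both('gluebase',(204,112),(503,308),.228)
both('waxcap',(205,220),(557,354),.171)
both('drop1',(172,445),(737,458),.105)
both('drop2',(219,450),(752,425),.105)
for n,p in dict(m1=(170,40),m2=(229,48),m3=(170,49),m4=(229,58),c1=(163,25),c2=(350,47),c3=(148,65)).items(): print(n,onz(S,*s(*p),.032))
for n,p in dict(m1=(108,236),m2=(131,244),m3=(67,298),m4=(86,307),c1=(163,103),c2=(233,145),c3=(31,310),c4=(103,345)).items(): print('top',n,onz(T,*t(*p),.032))
for n,p in dict(e1=(130,490),e2=(263,490),b1=(152,208),b2=(262,208),b3=(150,280),b4=(265,283)).items(): print('rack',n,onz(S,*s(*p),.09))
for n,p in dict(e1=(789,403),e2=(752,508),b1=(425,405),b2=(528,440),b3=(570,330)).items(): print('rack top',n,onz(T,*t(*p),.09))
```

```text
gluebase tri [ 0.5485 -0.201   0.227 ] 0.0011 side@z [ 0.549  -0.2018] top@z [ 0.5477 -0.2012]
waxcap tri [ 0.5462 -0.2431  0.1624] 0.0027 side@z [ 0.5474 -0.2507] top@z [ 0.5424 -0.2436]
drop1 tri [ 0.5212 -0.387   0.1057] 0.0011 side@z [ 0.5217 -0.3863] top@z [ 0.5209 -0.3872]
drop2 tri [ 0.5499 -0.3918  0.1038] 0.004 side@z [ 0.5517 -0.3917] top@z [ 0.5476 -0.3923]
m1 [0.518  0.1412 0.032 ]
m2 [0.5778 0.1251 0.032 ]
m3 [0.518  0.1261 0.032 ]
m4 [0.5772 0.1086 0.032 ]
c1 [0.5108 0.1673 0.032 ]
c2 [0.7011 0.1212 0.032 ]
c3 [0.4962 0.101  0.032 ]
top m1 [0.5789 0.1251 0.032 ]
top m2 [0.5774 0.1054 0.032 ]
top m3 [0.5215 0.1395 0.032 ]
top m4 [0.5186 0.1227 0.032 ]
top c1 [0.699  0.1189 0.032 ]
top c2 [0.6794 0.0531 0.032 ]
top c3 [0.5046 0.1634 0.032 ]
top c4 [0.493  0.0999 0.032 ]
rack e1 [ 0.4944 -0.4078  0.09  ]
rack e2 [ 0.5789 -0.4127  0.09  ]
rack b1 [ 0.5057 -0.1567  0.09  ]
rack b2 [ 0.5934 -0.1612  0.09  ]
rack b3 [ 0.505  -0.2324  0.09  ]
rack b4 [ 0.5909 -0.2399  0.09  ]
rack top e1 [ 0.5752 -0.4162  0.09  ]
rack top e2 [ 0.4917 -0.4072  0.09  ]
rack top b1 [ 0.5011 -0.1585  0.09  ]
rack top b2 [ 0.4962 -0.2383  0.09  ]
rack top b3 [ 0.5857 -0.2471  0.09  ]
```

```bash
cat > p.py <<'E'
from h import *
from scipy.spatial.transform import Rotation as Ro
from plant import r
np.set_printoptions(precision=4,suppress=True)
O=np.array([.548,-.2015,0]);a=np.deg2rad(-3.8)
X=np.array([np.cos(a),np.sin(a),0]);Y=np.array([-np.sin(a),np.cos(a),0]);Z=np.array([0,0,1.])
def rack(x,y,z): return O+x*X+y*Y+z*Z
def waxR(tilt): # tool y=-X, backs towards rack -y by tilt degrees
    t=np.deg2rad(tilt); z=np.sin(t)*Y-np.cos(t)*Z; return np.c_[np.cross(-X,z),-X,z]
def plan(P,R,n,st=None):
    if st is None:
        s=r.get_state(); st=(np.array(s['tcp_pos']),Ro.from_euler('xyz',s['eef_rot'],degrees=True).as_matrix())
    p0,R0=st; w=Ro.from_matrix(R0.T@R).as_rotvec()/n; dR=Ro.from_rotvec(w).as_matrix()
    M=sum(np.linalg.matrix_power(dR,k) for k in range(n)); v=np.linalg.solve(M,R0.T@(P-p0))
    print(n,'slide',v/.15,'rot',w/.08,'|mm|',1000*np.linalg.norm(v)); return (P,R)
def grasp2tcp(g,R): return g+.019*R[:,2]
E
python3 - <<'E'
from p import *
R=waxR(20);g=grasp2tcp(rack(0,-.0644,.1294),R);pre=g-.12*R[:,2]
print(g,pre, Ro.from_matrix(R).as_euler('xyz',degrees=True))
s=r.get_state();R0=Ro.from_euler('xyz',s['eef_rot'],degrees=True)
rel=R0.inv()*Ro.from_matrix(R)
via=(np.array([.40,-.47,.32]),(R0*Ro.from_rotvec(rel.as_rotvec()*.5)).as_matrix())
st=plan(*via,9); st=plan(pre,R,9,st); plan(g,R,5,st)
E
```

```text
[ 0.5442 -0.2593  0.1115] [ 0.5414 -0.3002  0.2243] [-180.    20.   -93.8]
9 slide [-0.2269  0.0352 -0.0734] rot [-0.1509 -0.2091 -0.8615] |mm| 36.15893537322435
9 slide [-0.1372 -0.0498  0.1071] rot [-0.1509 -0.2091 -0.8615] |mm| 27.155645560298332
5 slide [-0.    0.    0.16] rot [0. 0. 0.] |mm| 24.0
```

Emit:
{"method": "play_rows", "body": {
  "rows": [
    {"slide": [-0.25,0.04,-0.09],"delta_rot": [-0.15,-0.21,-0.86],"fingers": 1},
    {"slide": [-0.25,0.04,-0.09],"delta_rot": [-0.15,-0.21,-0.86],"fingers": 1},
    {"slide": [-0.25,0.04,-0.09],"delta_rot": [-0.15,-0.21,-0.86],"fingers": 1},
    {"slide": [-0.25,0.04,-0.08],"delta_rot": [-0.15,-0.21,-0.86],"fingers": 1},
    {"slide": [-0.25,0.04,-0.08],"delta_rot": [-0.15,-0.21,-0.86],"fingers": 1},
    {"slide": [-0.25,0.04,-0.08],"delta_rot": [-0.15,-0.21,-0.86],"fingers": 1},
    {"slide": [-0.25,0.04,-0.08],"delta_rot": [-0.15,-0.21,-0.86],"fingers": 1},
    {"slide": [-0.25,0.04,-0.08],"delta_rot": [-0.15,-0.21,-0.86],"fingers": 1}
  ]
}}

```text
time_s: 1.1
tcp_pos: [0.4029, -0.478, 0.3186]
eef_rot: [176.8, 8.8, -134.1]
contact_force: [-0.1, -0.6, 0.7]
gripper_width: 0.0875
gripper_force: 0.0
```

Run:
```python
from p import *
R=waxR(20);g=grasp2tcp(rack(0,-.0644,.1294),R);pre=g-.12*R[:,2]
print(r.get_state()['joints'])
plan(pre,R,10)
```

```text
[-38.3365  16.22    12.9868  -9.1076 -89.1509  -5.2299]
10 slide [-0.1304 -0.036   0.0961] rot [-0.1516 -0.209  -0.8594] |mm| 24.881698235943553
```

Emit:
{"method": "play_rows", "body": {
  "rows": [
    {"slide": [-0.13,-0.04,0.1],"delta_rot": [-0.15,-0.21,-0.86],"fingers": 1},
    {"slide": [-0.13,-0.04,0.1],"delta_rot": [-0.15,-0.21,-0.86],"fingers": 1},
    {"slide": [-0.13,-0.04,0.1],"delta_rot": [-0.15,-0.21,-0.86],"fingers": 1},
    {"slide": [-0.13,-0.04,0.1],"delta_rot": [-0.15,-0.21,-0.86],"fingers": 1},
    {"slide": [-0.13,-0.04,0.1],"delta_rot": [-0.15,-0.21,-0.86],"fingers": 1},
    {"slide": [-0.13,-0.04,0.1],"delta_rot": [-0.15,-0.21,-0.86],"fingers": 1},
    {"slide": [-0.13,-0.04,0.1],"delta_rot": [-0.15,-0.21,-0.86],"fingers": 1},
    {"slide": [-0.13,-0.04,0.1],"delta_rot": [-0.15,-0.21,-0.86],"fingers": 1}
  ]
}}

```text
time_s: 2.1
tcp_pos: [0.5273, -0.3463, 0.2336]
eef_rot: [178.7, 18.0, -102.1]
contact_force: [-0.2, -0.8, 0.5]
gripper_width: 0.0878
gripper_force: 0.0
```

Run:
```python
from p import *
R=waxR(20);g=grasp2tcp(rack(0,-.0644,.1294),R);pre=g-.1*R[:,2]
print(r.get_state()['joints'])
plan(pre,R,3)
```

```text
[-27.4262  21.7557  11.5832 -17.026  -86.1719  17.6233]
3 slide [-0.0951 -0.0144  0.0977] rot [-0.1054 -0.139  -0.5719] |mm| 20.564181116437457
```

Emit:
{"method": "play_rows", "body": {
  "rows": [
    {"slide": [-0.1,-0.01,0.1],"delta_rot": [-0.1,-0.14,-0.57],"fingers": 1},
    {"slide": [-0.1,-0.01,0.1],"delta_rot": [-0.1,-0.14,-0.57],"fingers": 1},
    {"slide": [-0.1,-0.02,0.1],"delta_rot": [-0.1,-0.14,-0.57],"fingers": 1},
    {"slide": [0,0,0],"delta_rot": [0,0,0],"fingers": 1}
  ]
}}

```text
time_s: 2.6
tcp_pos: [0.5417, -0.2901, 0.2053]
eef_rot: [-180.0, 20.0, -93.8]
contact_force: [0.0, -1.4, 0.3]
gripper_width: 0.0879
gripper_force: 0.0
```

Run:
```python
from p import *
R=waxR(20);g=grasp2tcp(rack(0,-.0644,.1294),R)
plan(g,R,6)
c=r.capture('wrist'); print({k:v for k,v in c.items() if k!='image'}); cv2.imwrite('pics/w1.png',c['image'])
```

```text
6 slide [ 0.0033 -0.0004  0.1097] rot [-0.0018  0.0002 -0.0012] |mm| 16.45731100555778
{'fx': 309.70691628693146, 'fy': 309.70691628693146, 'cx': 319.4502273800096, 'cy': 202.0648276014915, 'T_tool_cam': array([[ 0.0003, -0.9539, -0.3001,  0.0822],
       [ 1.    ,  0.0004, -0.0002,  0.0018],
       [ 0.0003, -0.3001,  0.9539, -0.1878],
       [ 0.    ,  0.    ,  0.    ,  1.    ]])}
```

View pics/w1.png

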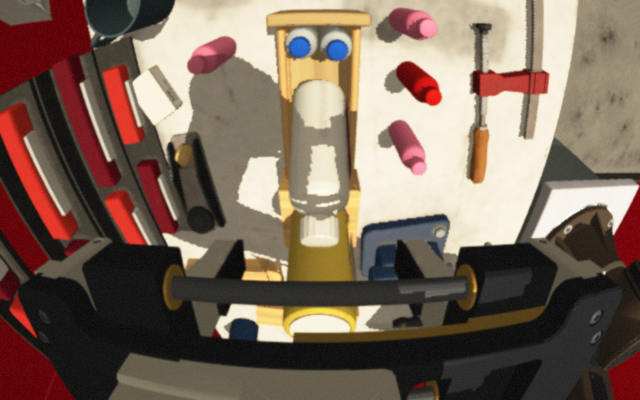

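Wax (column ≈320) lies centred between the fingers (≈240 and ≈400); droppers at (300,45),(337,47) are clear. Advancing.

Emit:
{"method": "play_rows", "body": {
  "rows": [
    {"slide": [0,0,0.11],"delta_rot": [0,0,0],"fingers": 1},
    {"slide": [0,0,0.11],"delta_rot": [0,0,0],"fingers": 1},
    {"slide": [0,0,0.11],"delta_rot": [0,0,0],"fingers": 1},
    {"slide": [0,0,0.11],"delta_rot": [0,0,0],"fingers": 1},
    {"slide": [0.01,0,0.11],"delta_rot": [0,0,0],"fingers": 1},
    {"slide": [0.01,0,0.11],"delta_rot": [0,0,0],"fingers": 1},
    {"slide": [0,0,0],"delta_rot": [0,0,0],"fingers": 0},
    {"slide": [0,0,0],"delta_rot": [0,0,0],"fingers": -1}
  ],
  "squeeze": 20
}}

```text
time_s: 3.65
tcp_pos: [0.5444, -0.2612, 0.1124]
eef_rot: [-179.9, 19.9, -93.9]
contact_force: [0.1, -0.6, 0.8]
gripper_width: 0.0731
gripper_force: 0.0
```

Emit:
{"method": "play_rows", "body": {
  "rows": [
    {"slide": [0,0,0],"delta_rot": [0,0,0],"fingers": -1},
    {"slide": [0,0,0],"delta_rot": [0,0,0],"fingers": -1},
    {"slide": [0,0,0],"delta_rot": [0,0,0],"fingers": -1}
  ]
}}

```text
time_s: 4.03
tcp_pos: [0.5443, -0.2611, 0.1126]
eef_rot: [-179.8, 19.9, -93.9]
contact_force: [-0.1, -0.5, 1.8]
gripper_width: 0.0506
gripper_force: 19.9
```

Run:
```python
from p import *
s=r.get_state(); print(s['joints'],s['tcp_pos'],s['gripper_width'],s['gripper_force'])
R0=Ro.from_euler('xyz',s['eef_rot'],degrees=True).as_matrix()
gp=s['tcp_pos']-.019*R0[:,2]; d=gp-O; print('grasp in rack',d@X,d@Y,d[2])
# bottle coordinates of grasp (assume 30deg tilt about edge): s along axis, q perp
y,z=d@Y,d[2]; bs=(y+.1244)*.5+(z-.0255)*.866; q=(y+.1244)*.866-(z-.0255)*.5; print('s,q',bs,q)
st=None
for th,lift in((10,.006),(20,.006),(30,.004)):
    t=np.deg2rad(30-th); ax=np.array([np.sin(t),np.cos(t)]);pe=np.array([np.cos(t),-np.sin(t)])
    b=np.array([-.101,.012+lift])-.027*pe; g=b+bs*ax+q*pe
    R=waxR(20+th); st=plan(grasp2tcp(rack(0,g[0],g[1]),R),R,4,st)
```

```text
[-21.1171  24.2677  -0.2639 -20.0113 -72.48    24.421 ] [ 0.5443 -0.2611  0.1126] 0.05062156612820242 19.884653091430664
grasp in rack 0.0002009098634291211 -0.06617723448633177 0.13041803965682763
s,q 0.11997040509964685 -0.002038104893577135
4 slide [ 0.0198  0.0004 -0.0299] rot [-0.0112 -0.5496 -0.0055] |mm| 5.379039806177743
4 slide [ 0.0238 -0.     -0.0208] rot [ 0.     -0.5454  0.    ] |mm| 4.743707985628289
4 slide [ 0.0261 -0.     -0.0184] rot [ 0.     -0.5454 -0.    ] |mm| 4.793053608710046
```

Emit:
{"method": "play_rows", "body": {
  "rows": [
    {"slide": [0.02,0,-0.03],"delta_rot": [0,-0.55,0],"fingers": -1},
    {"slide": [0.02,0,-0.03],"delta_rot": [0,-0.55,0],"fingers": -1},
    {"slide": [0.02,0,-0.03],"delta_rot": [0,-0.55,0],"fingers": -1},
    {"slide": [0.02,0,-0.03],"delta_rot": [0,-0.55,0],"fingers": -1},
    {"slide": [0.024,0,-0.02],"delta_rot": [0,-0.55,0],"fingers": -1},
    {"slide": [0.024,0,-0.02],"delta_rot": [0,-0.55,0],"fingers": -1},
    {"slide": [0.024,0,-0.02],"delta_rot": [0,-0.55,0],"fingers": -1},
    {"slide": [0.024,0,-0.02],"delta_rot": [0,-0.55,0],"fingers": -1}
  ]
}}

```text
time_s: 5.03
tcp_pos: [0.5414, -0.2979, 0.1253]
eef_rot: [-179.9, 40.2, -93.9]
contact_force: [0.6, -0.9, -2.2]
gripper_width: 0.0505
gripper_force: 19.8
```

Emit:
{"method": "play_rows", "body": {
  "rows": [
    {"slide": [0.026,0,-0.018],"delta_rot": [0,-0.54,0],"fingers": -1},
    {"slide": [0.026,0,-0.018],"delta_rot": [0,-0.54,0],"fingers": -1},
    {"slide": [0.026,0,-0.018],"delta_rot": [0,-0.54,0],"fingers": -1},
    {"slide": [0.026,0,-0.018],"delta_rot": [0,-0.54,0],"fingers": -1},
    {"slide": [0,0,0],"delta_rot": [0,0,0],"fingers": -1}
  ]
}}

```text
time_s: 5.65
tcp_pos: [0.5397, -0.317, 0.1211]
eef_rot: [180.0, 50.1, -94.1]
contact_force: [0.3, 0.7, -2.7]
gripper_width: 0.0511
gripper_force: 19.8
```

Run:
```python
from p import *
s=r.get_state(); print(s['joints'],s['tcp_pos'],s['eef_rot'],s['contact_force'],s['gripper_width'],s['gripper_force'])
R0=Ro.from_euler('xyz',s['eef_rot'],degrees=True).as_matrix()
gp=s['tcp_pos']-.019*R0[:,2]; d=gp-O; print('grasp in rack',d@X,d@Y,d[2])
c=r.capture('side');pickle.dump(c,open('side2.pkl','wb'));t=r.capture('top');pickle.dump(t,open('top2.pkl','wb'))
A=cv2.resize(c['image'][190:350,230:370],None,fx=3,fy=3,interpolation=cv2.INTER_CUBIC)
B=cv2.resize(t['image'][180:300,290:420],None,fx=3,fy=3,interpolation=cv2.INTER_CUBIC)
B=cv2.copyMakeBorder(B,0,A.shape[0]-B.shape[0],0,0,cv2.BORDER_CONSTANT)
cv2.imwrite('pics/c2.png',np.hstack([A,B[:, :379]]))
```

```text
[ -40.038    41.7991   22.9801  -39.495  -102.6728   38.2599] [ 0.5397 -0.317   0.1211] [179.9853  50.069  -94.0761] [ 0.3138  0.6898 -2.6518] 0.051133516318273974 19.8443403840065
grasp in rack -0.0006958424780504982 -0.13041563759267968 0.13332873095513703
```

View pics/c2.png

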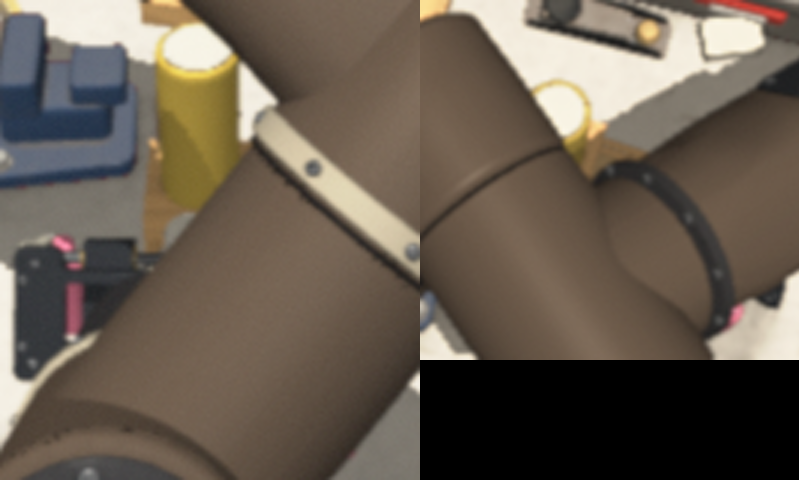

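The arm occludes the wax in both fixed views, so I'll rely on force: about 2.7 N of weight hangs on the gripper. Lowering gently.

Emit:
{"method": "play_rows", "body": {
  "rows": [
    {"slide": [0.005,0,0.004],"delta_rot": [0,0,0],"fingers": -1},
    {"slide": [0.005,0,0.004],"delta_rot": [0,0,0],"fingers": -1},
    {"slide": [0,0,0],"delta_rot": [0,0,0],"fingers": -1}
  ]
}}

```text
time_s: 6.12
tcp_pos: [0.5403, -0.316, 0.121]
eef_rot: [-179.8, 50.0, -93.8]
contact_force: [0.6, 0.2, -2.5]
gripper_width: 0.0505
gripper_force: 19.8
```

Run:
```python
from p import *
s=r.get_state(); print(s['tcp_pos'],s['eef_rot'],s['contact_force'])
c=r.capture('wrist'); cv2.imwrite('pics/w2.png',c['image'])
```

```text
[ 0.5403 -0.316   0.121 ] [-179.8267   49.9859  -93.8132] [ 0.585   0.2382 -2.4709]
```

View pics/w2.png

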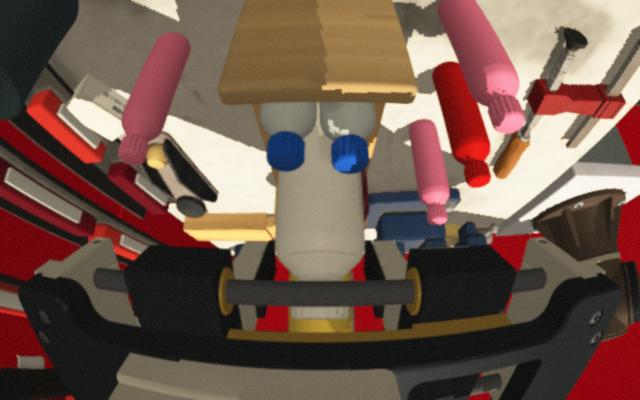

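Wrist view: wax upright and gripped at the shoulder (320,210), droppers standing at (287,150)/(350,150), clear of the gripper. Keep lowering.

Emit:
{"method": "play_rows", "body": {
  "rows": [
    {"slide": [0.005,0,0.004],"delta_rot": [0,0,0],"fingers": -1},
    {"slide": [0,0,0],"delta_rot": [0,0,0],"fingers": -1}
  ]
}}

```text
time_s: 6.42
tcp_pos: [0.5404, -0.3166, 0.1207]
eef_rot: [-179.8, 50.0, -93.8]
contact_force: [0.3, -1.0, 4.2]
gripper_width: 0.0505
gripper_force: 19.9
```

Emit:
{"method": "play_rows", "body": {
  "rows": [
    {"slide": [0.005,0,0.004],"delta_rot": [0,0,0],"fingers": -1},
    {"slide": [0,0,0],"delta_rot": [0,0,0],"fingers": -1}
  ]
}}

```text
time_s: 6.68
tcp_pos: [0.5405, -0.3167, 0.1205]
eef_rot: [-179.7, 50.0, -93.7]
contact_force: [-0.7, -2.3, 9.9]
gripper_width: 0.0505
gripper_force: 20.0
```

Emit:
{"method": "play_rows", "body": {
  "rows": [
    {"slide": [0.005,0,0.004],"delta_rot": [0,0,0],"fingers": -1},
    {"slide": [0,0,0],"delta_rot": [0,0,0],"fingers": -1}
  ]
}}

```text
time_s: 6.92
tcp_pos: [0.5406, -0.3168, 0.1204]
eef_rot: [-179.6, 50.0, -93.6]
contact_force: [0.6, -1.6, 13.7]
gripper_width: 0.0506
gripper_force: 20.0
```

Emit:
{"method": "play_rows", "body": {
  "rows": [
    {"slide": [-0.005,0,-0.004],"delta_rot": [0,0,0],"fingers": -1},
    {"slide": [-0.005,0,-0.004],"delta_rot": [0,0,0],"fingers": -1},
    {"slide": [0,0,0],"delta_rot": [0,0,0],"fingers": 0.2},
    {"slide": [0,0,0],"delta_rot": [0,0,0],"fingers": 0.4},
    {"slide": [0,0,0],"delta_rot": [0,0,0],"fingers": 0.8},
    {"slide": [0,0,0],"delta_rot": [0,0,0],"fingers": 1},
    {"slide": [0,0,0],"delta_rot": [0,0,0],"fingers": 1}
  ],
  "squeeze": 5
}}

```text
time_s: 7.8
tcp_pos: [0.5402, -0.3163, 0.1197]
eef_rot: [-179.9, 50.0, -93.9]
contact_force: [-0.3, 0.1, 1.2]
gripper_width: 0.0851
gripper_force: 0.0
```

Run:
```python
from p import *
R=waxR(50);s=r.get_state();print(s['tcp_pos'],s['gripper_width'])
p=s['tcp_pos']-.10*R[:,2]
st=plan(p,R,4)
Rv=waxR(20)
st=plan(rack(0,-.11,.36),Rv,8,st)
```

```text
[ 0.5402 -0.3163  0.1197] 0.08510176328379768
4 slide [-0.     -0.0003 -0.1667] rot [-0.0101  0.0008 -0.0024] |mm| 25.000010310146994
8 slide [-0.1441 -0.0002 -0.0774] rot [-0.      0.8181  0.    ] |mm| 24.533713656871694
```

Emit:
{"method": "play_rows", "body": {
  "rows": [
    {"slide": [0,0,-0.1],"delta_rot": [0,0,0],"fingers": 1},
    {"slide": [0,0,-0.17],"delta_rot": [0,0,0],"fingers": 1},
    {"slide": [0,0,-0.17],"delta_rot": [0,0,0],"fingers": 1},
    {"slide": [0,0,-0.17],"delta_rot": [0,0,0],"fingers": 1},
    {"slide": [0,0,-0.17],"delta_rot": [0,0,0],"fingers": 1}
  ]
}}

```text
time_s: 8.43
tcp_pos: [0.5335, -0.4073, 0.1963]
eef_rot: [-179.8, 50.0, -93.9]
contact_force: [1.3, -0.4, -0.4]
gripper_width: 0.0873
gripper_force: 0.0
```

Run:
```python
from p import *
st=plan(rack(0,-.15,.34),waxR(30),6)
st=plan(rack(0,0,.275),waxR(0),9,st)
```

```text
6 slide [-0.1536 -0.001  -0.0782] rot [-0.0076  0.7255 -0.0027] |mm| 25.856663722757265
9 slide [-0.0937 -0.      0.0789] rot [0.     0.7272 0.    ] |mm| 18.37077570627009
```

Emit:
{"method": "play_rows", "body": {
  "rows": [
    {"slide": [-0.15,0,-0.08],"delta_rot": [0,0.73,0],"fingers": 1},
    {"slide": [-0.15,0,-0.08],"delta_rot": [0,0.73,0],"fingers": 1},
    {"slide": [-0.15,0,-0.08],"delta_rot": [0,0.73,0],"fingers": 1},
    {"slide": [-0.15,0,-0.08],"delta_rot": [0,0.73,0],"fingers": 1},
    {"slide": [-0.16,0,-0.08],"delta_rot": [0,0.73,0],"fingers": 1},
    {"slide": [-0.16,0,-0.08],"delta_rot": [0,0.73,0],"fingers": 1},
    {"slide": [0,0,0],"delta_rot": [0,0,0],"fingers": 1}
  ]
}}

```text
time_s: 9.3
tcp_pos: [0.538, -0.3503, 0.3448]
eef_rot: [-179.4, 29.6, -93.6]
contact_force: [0.1, -0.0, 0.8]
gripper_width: 0.0875
gripper_force: 0.0
```

Run:
```python
from p import *
st=plan(rack(0,0,.275),waxR(0),9)
c=r.capture('side');pickle.dump(c,open('side3.pkl','wb'));t=r.capture('top');pickle.dump(t,open('top3.pkl','wb'));w=r.capture('wrist')['image']
A=cv2.resize(c['image'][170:350,230:370],None,fx=2.5,fy=2.5,interpolation=cv2.INTER_CUBIC)
cv2.imwrite('pics/c3.png',np.hstack([A,cv2.resize(w,(450,450*400//640)).repeat(1,0) if 0 else cv2.copyMakeBorder(cv2.resize(w,(450,281)),0,A.shape[0]-281,0,0,cv2.BORDER_CONSTANT)]))
```

```text
9 slide [-0.0923  0.0002  0.0818] rot [-0.0119  0.7179  0.0012] |mm| 18.49965938243032
```

View pics/c3.png

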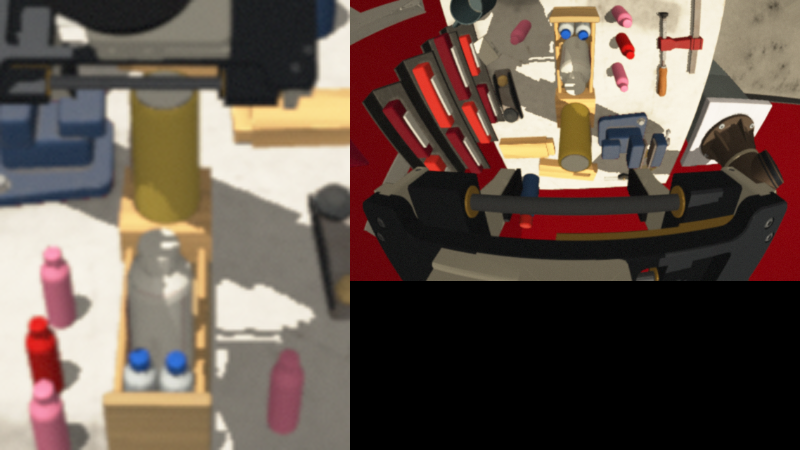

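Side crop: wax stands alone, cap near (160,240) i.e. full-image (294,266), glue still in its block, droppers standing. Verify against projection.

Run:
```python
from p import *
S=load('side3')
for p in((0,-.128,.175),(0,-.128,.152),(0,0,.228)):
    q=proj(S,rack(*p)); print(p,q,(q-[230,170])*2.5)
for v in (.171,.175): print((onz(S,294,265.5,v)-O)@X,(onz(S,294,265.5,v)-O)@Y)
```

```text
(0, -0.128, 0.175) [292.6949 267.7619] [156.7374 244.4047]
(0, -0.128, 0.152) [292.9867 275.1509] [157.4667 262.8772]
(0, 0, 0.228) [294.9688 205.6997] [162.422   89.2491]
0.0020734970026767443 -0.11873029304940894
0.0023250876934821207 -0.12213023744549745
```

Emit:
{"method": "play_rows", "body": {
  "rows": [
    {"slide": [-0.09,0,0.08],"delta_rot": [-0.01,0.72,0],"fingers": 1},
    {"slide": [-0.09,0,0.08],"delta_rot": [-0.01,0.72,0],"fingers": 1},
    {"slide": [-0.09,0,0.08],"delta_rot": [-0.01,0.72,0],"fingers": 1},
    {"slide": [-0.09,0,0.08],"delta_rot": [-0.01,0.72,0],"fingers": 1},
    {"slide": [-0.09,0,0.08],"delta_rot": [-0.01,0.72,0],"fingers": 1},
    {"slide": [-0.09,0,0.08],"delta_rot": [-0.01,0.72,0],"fingers": 1},
    {"slide": [-0.09,0,0.08],"delta_rot": [-0.01,0.72,0],"fingers": 1},
    {"slide": [-0.09,0,0.08],"delta_rot": [-0.01,0.72,0],"fingers": 1}
  ]
}}

```text
time_s: 10.45
tcp_pos: [0.546, -0.2196, 0.2814]
eef_rot: [179.6, 3.4, -94.0]
contact_force: [1.0, -0.7, 0.0]
gripper_width: 0.0873
gripper_force: 0.0
```

Run:
```python
from p import *
st=plan(rack(0,0,.265),waxR(0),2)
st=plan(rack(0,0,.169),waxR(0),5,st)
print(r.get_state()['joints'])
```

```text
2 slide [-0.058  -0.0028  0.0575] rot [ 0.0417  0.3763 -0.0173] |mm| 12.26126674657736
5 slide [0.    0.    0.128] rot [0. 0. 0.] |mm| 19.200000000000003
[ -5.4177  11.0417  -0.1825  -3.4993 -79.2703   2.1256]
```

Emit:
{"method": "play_rows", "body": {
  "rows": [
    {"slide": [-0.055,0,0.05],"delta_rot": [0.02,0.3,0],"fingers": 1},
    {"slide": [-0.055,0,0.05],"delta_rot": [0.02,0.3,0],"fingers": 1},
    {"slide": [0,0,0],"delta_rot": [0,0,0],"fingers": 1}
  ]
}}

```text
time_s: 10.82
tcp_pos: [0.547, -0.2019, 0.2675]
eef_rot: [179.8, 0.8, -93.9]
contact_force: [-0.6, -0.5, 0.1]
gripper_width: 0.0878
gripper_force: 0.0
```

Run:
```python
from p import *
st=plan(rack(0,0,.169),waxR(0),6); print(r.get_state()['eef_rot'])
```

```text
6 slide [ 0.0004 -0.0014  0.1095] rot [ 0.0081  0.0291 -0.0021] |mm| 16.424965277879288
[179.7779   0.801  -93.8587]
```

Emit:
{"method": "play_rows", "body": {
  "rows": [
    {"slide": [0,0,0.11],"delta_rot": [0,0.03,0],"fingers": 1},
    {"slide": [0,0,0.11],"delta_rot": [0,0.03,0],"fingers": 1},
    {"slide": [0,0,0.11],"delta_rot": [0,0.03,0],"fingers": 1},
    {"slide": [0,0,0.11],"delta_rot": [0,0.03,0],"fingers": 1},
    {"slide": [0,0,0.11],"delta_rot": [0,0.03,0],"fingers": 1},
    {"slide": [0,0,0.1],"delta_rot": [0,0.03,0],"fingers": 1},
    {"slide": [0,0,0],"delta_rot": [0,0,0],"fingers": 0.3}
  ],
  "squeeze": 45
}}

```text
time_s: 11.7
tcp_pos: [0.5466, -0.2012, 0.1698]
eef_rot: [179.8, -0.0, -93.9]
contact_force: [0.8, -0.1, 0.2]
gripper_width: 0.0821
gripper_force: 0.0
```

Emit:
{"method": "play_rows", "body": {
  "rows": [
    {"slide": [0,0,0],"delta_rot": [0,0,0],"fingers": -1},
    {"slide": [0,0,0],"delta_rot": [0,0,0],"fingers": -1},
    {"slide": [0,0,0],"delta_rot": [0,0,0],"fingers": -1},
    {"slide": [0,0,0],"delta_rot": [0,0,0],"fingers": -1}
  ]
}}

```text
time_s: 12.2
tcp_pos: [0.5479, -0.2015, 0.1721]
eef_rot: [-180.0, -0.1, -93.9]
contact_force: [-0.4, 0.3, 2.8]
gripper_width: 0.0606
gripper_force: 45.0
```

Emit:
{"method": "play_rows", "body": {
  "rows": [
    {"slide": [0,0,-0.04],"delta_rot": [0,0,0],"fingers": -1},
    {"slide": [0,0,-0.1],"delta_rot": [0,0,0],"fingers": -1},
    {"slide": [0,0,-0.15],"delta_rot": [0,0,0],"fingers": -1},
    {"slide": [0,0,-0.15],"delta_rot": [0,0,0],"fingers": -1},
    {"slide": [0,0,-0.15],"delta_rot": [0,0,0],"fingers": -1},
    {"slide": [0,0,-0.15],"delta_rot": [0,0,0],"fingers": -1},
    {"slide": [0,0,-0.15],"delta_rot": [0,0,0],"fingers": -1},
    {"slide": [0,0,-0.1],"delta_rot": [0,0,0],"fingers": -1}
  ]
}}

```text
time_s: 13.2
tcp_pos: [0.5477, -0.2014, 0.3216]
eef_rot: [-180.0, -0.0, -93.9]
contact_force: [-0.6, -0.1, -3.0]
gripper_width: 0.0603
gripper_force: 45.0
```

Run:
```python
from p import *
R=waxR(45); L=.1531; tip=np.array([.548,.124,.055])
f=tip-L*R[:,2]; print(f,r.get_state()['joints'],r.get_state()['contact_force'])
st=plan(f+[0,0,.09],R,16); plan(f,R,5,st)
```

```text
[0.5408 0.016  0.1633] [ -0.9646   8.7879   0.7197   0.0489 -81.928   -2.9217] [-0.5762 -0.1289 -3.0196]
16 slide [-0.0758  0.0089  0.0605] rot [-0.0005 -0.6142 -0.001 ] |mm| 14.616656275231085
5 slide [0.0849 0.     0.0849] rot [0. 0. 0.] |mm| 18.000000000000007
```

Emit:
{"method": "play_rows", "body": {
  "rows": [
    {"slide": [-0.076,0.009,0.06],"delta_rot": [0,-0.61,0],"fingers": -1},
    {"slide": [-0.076,0.009,0.06],"delta_rot": [0,-0.61,0],"fingers": -1},
    {"slide": [-0.076,0.009,0.06],"delta_rot": [0,-0.61,0],"fingers": -1},
    {"slide": [-0.076,0.009,0.06],"delta_rot": [0,-0.61,0],"fingers": -1},
    {"slide": [-0.076,0.009,0.06],"delta_rot": [0,-0.61,0],"fingers": -1},
    {"slide": [-0.076,0.009,0.06],"delta_rot": [0,-0.61,0],"fingers": -1},
    {"slide": [-0.076,0.009,0.06],"delta_rot": [0,-0.61,0],"fingers": -1},
    {"slide": [-0.076,0.009,0.06],"delta_rot": [0,-0.61,0],"fingers": -1}
  ]
}}

```text
time_s: 14.2
tcp_pos: [0.5434, -0.0991, 0.2646]
eef_rot: [179.9, 22.4, -93.9]
contact_force: [-0.6, -0.9, -3.6]
gripper_width: 0.0601
gripper_force: 45.0
```

Run:
```python
from p import *
R=waxR(45); L=.1531; tip=np.array([.548,.124,.055])
f=tip-L*R[:,2]; print(r.get_state()['joints'])
st=plan(f+[0,0,.09],R,8)
```

```text
[ -7.9858  11.3321   1.9677 -22.5081 -82.9966   7.3546]
8 slide [-0.0762  0.0086  0.0594] rot [ 0.0012 -0.6163 -0.0027] |mm| 14.546761718104921
```

Emit:
{"method": "play_rows", "body": {
  "rows": [
    {"slide": [-0.076,0.009,0.06],"delta_rot": [0,-0.62,0],"fingers": -1},
    {"slide": [-0.076,0.009,0.06],"delta_rot": [0,-0.62,0],"fingers": -1},
    {"slide": [-0.076,0.009,0.06],"delta_rot": [0,-0.62,0],"fingers": -1},
    {"slide": [-0.076,0.009,0.06],"delta_rot": [0,-0.62,0],"fingers": -1},
    {"slide": [-0.076,0.009,0.06],"delta_rot": [0,-0.62,0],"fingers": -1},
    {"slide": [-0.076,0.009,0.06],"delta_rot": [0,-0.62,0],"fingers": -1},
    {"slide": [-0.076,0.009,0.06],"delta_rot": [0,-0.62,0],"fingers": -1},
    {"slide": [0,0,0],"delta_rot": [0,0,0],"fingers": -1}
  ]
}}

```text
time_s: 15.2
tcp_pos: [0.5406, 0.001, 0.251]
eef_rot: [179.8, 42.2, -94.0]
contact_force: [-0.2, -0.0, -2.9]
gripper_width: 0.0606
gripper_force: 45.0
```

Run:
```python
from p import *
R=waxR(45); L=.1531; tip=np.array([.548,.124,.055])
f=tip-L*R[:,2]; print(r.get_state()['joints'])
st=plan(f+[0,0,.02],R,6)
c=r.capture('side');t=r.capture('top')
A=cv2.resize(c['image'][150:270,230:390],None,fx=4,fy=4,interpolation=cv2.INTER_CUBIC)
B=cv2.resize(t['image'][150:300,200:360],None,fx=2.6,fy=2.6,interpolation=cv2.INTER_CUBIC)
A=cv2.resize(A,(384,288))
H=max(A.shape[0],B.shape[0]); pad=lambda I:cv2.copyMakeBorder(I,0,H-I.shape[0],0,0,cv2.BORDER_CONSTANT)
o=np.hstack([pad(A),pad(B)]);print(o.shape);cv2.imwrite('pics/c4.png',o)
```

```text
[-13.3619  14.3449   1.2058 -41.5548 -86.6321  15.6796]
6 slide [0.0395 0.0008 0.0661] rot [ 0.002  -0.1019 -0.006 ] |mm| 11.559756405701165
(390, 800, 3)
```

View pics/c4.png

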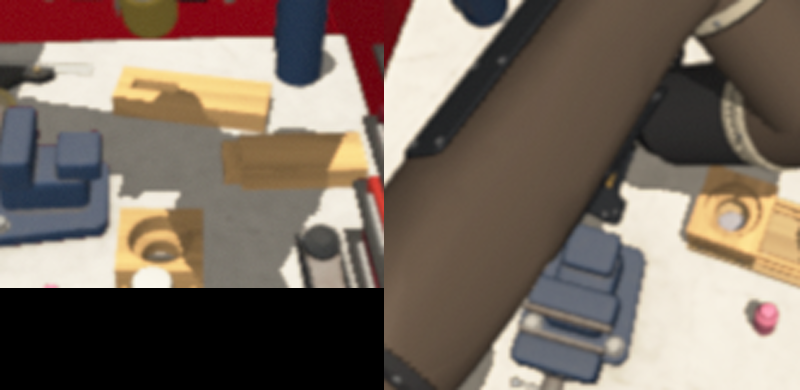

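Side crop shows the bottle end-on (150,15), stile and tenon rail undisturbed, socket empty. Descending.

Emit:
{"method": "play_rows", "body": {
  "rows": [
    {"slide": [0.04,0,0.066],"delta_rot": [0,-0.1,0],"fingers": -1},
    {"slide": [0.04,0,0.066],"delta_rot": [0,-0.1,0],"fingers": -1},
    {"slide": [0.04,0,0.066],"delta_rot": [0,-0.1,0],"fingers": -1},
    {"slide": [0.04,0,0.066],"delta_rot": [0,-0.1,0],"fingers": -1},
    {"slide": [0.04,0,0.066],"delta_rot": [0,-0.1,0],"fingers": -1},
    {"slide": [0.04,0,0.066],"delta_rot": [0,-0.1,0],"fingers": -1},
    {"slide": [0,0,0],"delta_rot": [0,0,0],"fingers": -1}
  ]
}}

```text
time_s: 16.18
tcp_pos: [0.5414, 0.0162, 0.1824]
eef_rot: [179.7, 45.0, -94.1]
contact_force: [-0.3, -0.1, -3.7]
gripper_width: 0.0597
gripper_force: 45.0
```

Run:
```python
from p import *
R=waxR(45); L=.1531; tip=np.array([.548,.124,.055])
f=tip-L*R[:,2]; s=r.get_state(); R0=Ro.from_euler('xyz',s['eef_rot'],degrees=True).as_matrix()
print('tip',s['tcp_pos']+L*R0[:,2])
plan(f,R,3)
c=r.capture('side');print(proj(c,s['tcp_pos']+L*R0[:,2]),proj(c,s['tcp_pos']+(L-.209)*R0[:,2]))
A=cv2.resize(c['image'][130:250,230:390],None,fx=5,fy=5,interpolation=cv2.INTER_CUBIC)
cv2.imwrite('pics/c5.png',A)
```

```text
tip [0.5483 0.1242 0.0741]
3 slide [0.0304 0.001  0.0297] rot [ 0.006   0.0006 -0.015 ] |mm| 6.373540375098729
[293.8345 174.6872] [289.8223 161.671 ]
```

View pics/c5.png

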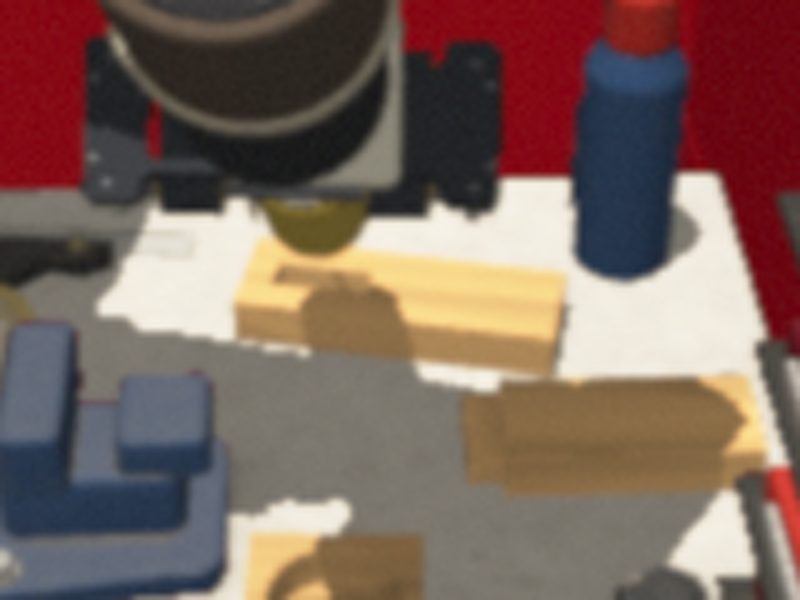

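The bottle body's centreline (column ≈318 in the crop) agrees with the computed tip column 319, above the mortise (≈322,275); the stile is in place. Final descent.

Emit:
{"method": "play_rows", "body": {
  "rows": [
    {"slide": [0.02,0,0.02],"delta_rot": [0,0,0],"fingers": -1},
    {"slide": [0.02,0,0.02],"delta_rot": [0,0,0],"fingers": -1},
    {"slide": [0.02,0,0.02],"delta_rot": [0,0,0],"fingers": -1},
    {"slide": [0.02,0,0.02],"delta_rot": [0,0,0],"fingers": -1},
    {"slide": [0,0,0],"delta_rot": [0,0,0],"fingers": -1},
    {"slide": [0,0,0],"delta_rot": [0,0,0],"fingers": -1},
    {"slide": [0,0,0],"delta_rot": [0,0,0],"fingers": -1},
    {"slide": [0,0,0],"delta_rot": [0,0,0],"fingers": -1}
  ]
}}

```text
time_s: 17.23
tcp_pos: [0.5419, 0.0159, 0.1668]
eef_rot: [179.9, 45.0, -93.9]
contact_force: [-0.3, -0.1, -2.4]
gripper_width: 0.0604
gripper_force: 45.0
```

Run:
```python
from p import *
L=.1531
s=r.get_state(); R0=Ro.from_euler('xyz',s['eef_rot'],degrees=True).as_matrix()
print('tip',s['tcp_pos']+L*R0[:,2],s['qd'],s['contact_force'])
w=r.capture('wrist')['image'];c=r.capture('side')['image'][160:350,200:400]
c=cv2.resize(c,(400,380),interpolation=cv2.INTER_CUBIC); w=cv2.copyMakeBorder(cv2.resize(w,(400,250)),0,130,0,0,cv2.BORDER_CONSTANT)
cv2.imwrite('pics/c6.png',np.hstack([c,w]))
```

```text
tip [0.5491 0.1239 0.0585] [ 0.0087 -0.0761 -0.0867  0.0994  0.0717  0.0462] [-0.279  -0.0812 -2.3994]
```

View pics/c6.png

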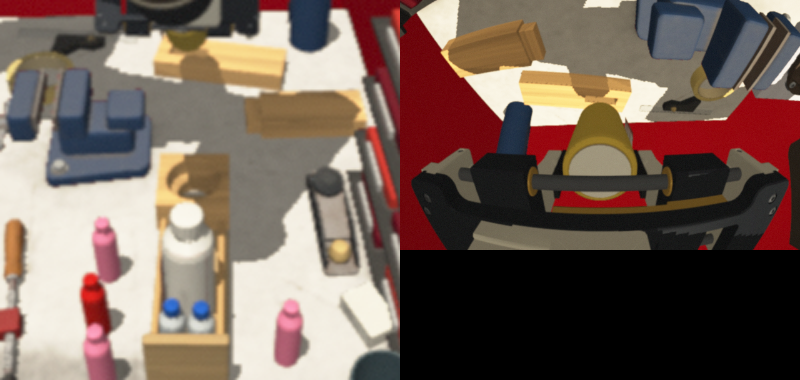

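The side view shows the wax upright (185,220), both droppers standing (172,305)/(200,308), and the stile unmoved. The wrist view shows the glue bottle held along the tool axis. The computed tip is 26 mm above the mortise, so I'm handing in.

```bash
python3 -c "
from plant import r
print(r.close_job())"
```

```text
the job is handed in; nothing more can be done
None
```

The job is handed in, with no verdict returned: the wax bottle stands upright and released in its lane, and the gripper holds the glue bottle at 45° with its tip about 26 mm above the mortise, worked out from the arm's pose because the body hid the nozzle from the cameras.

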